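# Lock a lens ring with a pin spanner

## Robot

A 6-joint arm with a two-finger parallel gripper is mounted at the origin on the work surface. World frame = base frame: x ahead of the robot, y to its left, z up, the work surface at z = 0. Lengths are in m, angles in rad, forces in N, time in s.
With the tool pointing down it reaches from about 0.275 to 0.825 m from the base axis. Payload 4.9 kg.
Tool frame: the origin (TCP) lies midway between the tips of the shut fingers; the grasp point (between the pads) lies 19 mm behind it (bot.grip_depth is the distance from the TCP to the grasp point, in m); y points along the fingers, x is the direction in which the jaws open and shut, and the axes are right-handed (so a half turn about y gives the same grasp; the last joint's range is limited). The gripper opens to 85 mm and grips with 20 to 120 N. Pads are 22 mm wide; open, the fingers measure 114 mm over their backs; the gripper's body (76 mm by 85 mm) begins 54 mm behind the grasp point. The pads swing forward as they close: fully open they stand 13 mm farther back than shut.
Start: joints at [-1.308, 0.326, -0.193, 1.052, 0, 1.437], TCP at [0.213, -0.507, 0.21] pointing down, gripper open.
Joint ranges: [-2.65, 2.65], [-0.97, 1.79], [-1.3, 1.35], [-1.93, 2.1], [-1.47, 1.37], [-3.14, 3.14]. Speed limits (rad/s): [2.57, 2.57, 3.14, 3.14, 3.14, 3.14].

## Interface

Orientations are given as a unit quaternion [w, x, y, z].
In Python, from cell import bot gives the robot as it stands. Calls block until the motion is done:
- bot.move_pose(position, orientation): joint-space move of the TCP to a pose.
- bot.move_linear(position, speed=0.15, rotation=None, until_force=None): straight line of the TCP; rotation=None keeps the orientation; speed is the mean speed in m/s. With until_force (N) it stops when the force on the tool has changed by that much, and returns True; else False.
- bot.goto_joints(angles): joint-space move.
- bot.set_gripper(opening, grasp_force=None): opening from 0.0 (shut) to 1.0 (fully open); grasp_force is the grip in N (None keeps the last); returns when the fingers have stopped.
- bot.wait(seconds).
- bot.solve_ik(position, orientation): joint angles nearest the present ones, or None.
- bot.camera(name): name is "scene" or "top"; returns the picture (420x560x3 uint8, red, green, blue); there is no depth.
- bot.calibration(name): a dict with "mtx" (3x3 intrinsics, pixels), "extrinsics" (4x4, takes a point from world to camera coordinates). Camera axes: x right, y down, z forward; pixel columns grow to the right and rows downward; lengths in m; the calibration is good to about 2 mm. A picture is of the moment at which its call begins. calibration takes no time and is no camera call.
A pose or a line that the arm cannot do raises bot.PlanningError and nothing moves.
- bot.close_job(): hands the job in, once; it reports no verdict.
Trained networks look in the newest picture that a camera, given by its name, has taken for a name from the list of things; names that differ only in an ending like _2 or _b are one class to them, and where a whole thing is asked for, a point or a joint stands for the part that bears it (a point fixed in the world has none). Each returns a list of dicts, best first, with "confidence" (0 to 1); they miss things now and then, are a little off and sometimes report something else, mostly with a low value. They report only what shows in the picture. A call takes as long as a camera call. They do not tell look-alikes from the thing itself.
- bot.search_frame(camera, thing): "bbox" ([left, top, width, height] in pixels, round what is visible of it).
Readings, each from a call of its own:
- bot.read_clock(): time.
- bot.read_joint_positions(): joint angles.
- bot.read_joint_vel(): joint speeds.
- bot.read_joint_efforts(): joint torques, N m.
- bot.read_position(): TCP position.
- bot.read_tool_rot(): TCP orientation.
- bot.read_ft_force(): force on the tool from outside, world axes, zero at the start.
- bot.read_moment(): the same for the moment, N m.
- bot.read_gripper_width(): opening from 0.0 (shut) to 1.0 (fully open).
Only numpy, scipy, OpenCV 4.12 (cv2) and the standard library are available. Lean on these libraries where they do the work, as an engineer would, in place of code of your own. Each camera call takes 0.05 s, during which the arm holds its last target. There are 200 camera calls.

## Task

Take the orange-handled pin spanner from its blue stand, feel both its prongs fully into the two holes of the brass lock ring on the lens mount, and only then turn the ring clockwise until it comes up against its stop. Press and turn gently, as there is glass under the ring, keep the fingers off the mount and leave the other things alone. Then stand the spanner back in the groove of the blue stand, upright, and let go.

Things in the scene. Friction and masses are not known exactly. Their poses are not given: they have to be found in the camera images.
- spanner_grip (a point): one-piece steel pin spanner, 0.22 kg; this point is the centre of its orange handle, a block 36 (x) x 20 (y) x 48 (z) mm, to be pinched from above across its 20 mm. z points up, away from the prongs. Below the handle come a round neck 18 mm across, 20 mm long, and a cross plate 90 (x) x 30 (y) x 8 mm, its underside 52 mm below this point. It looks the same turned half round
- spanner_tips (a point): point of the spanner midway between its two prong tips, 60 mm straight below spanner_grip, same axes. The prongs are round, 6 mm in diameter, stick out 8 mm under the cross plate, and stand on the x axis at x = -32.5 and +32.5 mm
- lens_mount: lens mount fixed to the breadboard: aluminium foot 130 x 130 x 12 mm, grey barrel 94 mm across up to 40 mm, and on it the brass lock ring, 88 mm across, flat top 52 mm above the breadboard. Origin at the centre of the foot's underside, z up. More than 45 N between the spanner and the mount or ring, pressing or turning, does damage
- ring_top (a point): centre of the lock ring's top face, on its axis; has the mount's axes and does not turn with the ring. The ring has two opposite square holes 9 mm wide, 10 mm deep, centres 32.5 mm from the axis. Where they stand is not measured: at the start the line through them lies anywhere within 0.45 rad either way of the mount's x axis
- lock_ring (a joint): turn of the lock ring in rad, growing clockwise seen from above; starts between 0 and 0.15, firm stop (fully locked) at 0.70. Past it only the rubber bushing under the ring gives, 15 N m per rad. It does not tell where the holes are. The ring takes about 0.35 N m to turn, so prongs pressed lightly (under 10 N) on its top slide over it without turning it
- stand: blue printed stand fixed to the breadboard, 110 (x) x 60 (y) x 30 mm high; origin at the centre of its underside. A groove 16 mm wide and 16 mm deep runs along its x axis, open at both ends. The spanner's cross plate rests on its top, long side along x, with the prongs in the groove
- stand_top (a point): centre of the stand at the height of its top, 30 mm above the breadboard, same axes as the stand; the spanner's prong tips hang 8 mm below it
- bracket: bystander: loose L-shaped blue printed bracket, 60 x 30 x 35 mm, origin at its underside
- kit_box: bystander: loose white flat box, 90 x 65 x 22 mm, origin at its underside
- jar: bystander: loose small amber jar, 44 mm across, 55 mm tall, origin at its underside
Not all that is in view belongs to the job. What is shaped like the part that bears spanner_grip but brown is not meant.

How it is judged:
By the outcome, as a careful person would: the job done as asked, in the order asked, and still so for the second after the job is handed in, with the robot touching nothing.
It also fails if it takes over 72 s, if anything falls off the work surface, if the arm or the gripper's body presses on something with over 40 N, if the wrist force passes 120 N, or if a joint passes its speed limit or range.

## Working session

There is one attempt and no reset: what is moved stays moved. The work goes in short steps, each a Python script; the robot and the scene stay as the last script left them, time stands still between calls to the robot, and variables do not carry over. Pictures are saved under pics/ and viewed, about 8 in all and at most 12, crops included, and the job is handed in when it is done.

```bash
mkdir -p pics; ls
python3 - <<'E'
from cell import bot
import cv2,numpy as np
for c in("top","scene"):
    im=bot.camera(c); cv2.imwrite(f"pics/{c}0.png",im[:,:,::-1])
    k=bot.calibration(c); print(c,k["mtx"].tolist(),np.round(k["extrinsics"],4).tolist())
    for t in("spanner_grip","lens_mount","lock_ring","stand","bracket","kit_box","jar"):
        print(t,[(np.round(d["bbox"]).tolist(),round(d["confidence"],2)) for d in bot.search_frame(c,t)][:4])
print(bot.read_clock(),bot.read_tool_rot(),bot.read_position(),bot.grip_depth)
E
```

```text
pics
top [[443.54262648428886, 0.0, 283.729908772365], [0.0, 443.54262648428886, 201.73667082207265], [0.0, 0.0, 1.0]] [[-0.0047, -0.9999, 0.0148, 0.0461], [-0.9832, 0.0019, -0.1827, 0.5784], [0.1827, -0.0154, -0.9831, 0.7287], [0.0, 0.0, 0.0, 1.0]]
spanner_grip [([110.0, 255.0, 55.0, 28.0], 0.86), ([205.0, 221.0, 39.0, 51.0], 0.58)]
lens_mount [([350.0, 197.0, 74.0, 76.0], 0.75), ([196.0, 211.0, 57.0, 66.0], 0.52)]
lock_ring [([369.0, 208.0, 48.0, 49.0], 0.64)]
stand [([198.0, 211.0, 53.0, 69.0], 0.81)]
bracket [([292.0, 148.0, 38.0, 26.0], 0.64)]
kit_box [([291.0, 261.0, 36.0, 52.0], 0.87)]
jar [([291.0, 202.0, 27.0, 23.0], 0.69), ([365.0, 210.0, 53.0, 46.0], 0.5)]
scene [[489.8349541826508, 0.0, 275.9037222191713], [0.0, 489.8349541826508, 215.80228801011373], [0.0, 0.0, 1.0]] [[-0.2381, 0.9712, -0.0082, 0.0973], [0.6554, 0.1545, -0.7393, -0.3297], [-0.7167, -0.1814, -0.6734, 1.4979], [0.0, 0.0, 0.0, 1.0]]
spanner_grip [([317.0, 185.0, 32.0, 42.0], 0.89), ([382.0, 196.0, 40.0, 37.0], 0.58)]
lens_mount [([166.0, 183.0, 72.0, 55.0], 0.65), ([308.0, 212.0, 48.0, 36.0], 0.61)]
lock_ring [([182.0, 184.0, 39.0, 28.0], 0.96)]
stand [([308.0, 211.0, 48.0, 33.0], 0.93)]
bracket [([226.0, 246.0, 33.0, 27.0], 0.75)]
kit_box [([258.0, 178.0, 37.0, 33.0], 0.73)]
jar [([254.0, 207.0, 20.0, 33.0], 0.83)]
0.8 [-0.58872605  0.58872773 -0.39167795  0.39164995] [ 0.21254402 -0.50727767  0.20987454] 0.0187
```

Run:
```python
import cv2,numpy as np
a=cv2.imread("pics/top0.png");b=cv2.imread("pics/scene0.png")
r=lambda im,x,y,w,h,s:cv2.resize(im[y:y+h,x:x+w],None,fx=s,fy=s,interpolation=cv2.INTER_CUBIC)
cv2.imwrite("pics/topc.png",r(a,90,135,350,185,2.28))
t=r(a,340,190,100,90,4); u=r(a,185,200,80,90,4); 
cv2.imwrite("pics/c1.png",np.hstack([t,u]))
cv2.imwrite("pics/c2.png",r(b,150,150,290,130,2.75))
```

```text
(no output)
```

View pics/topc.png

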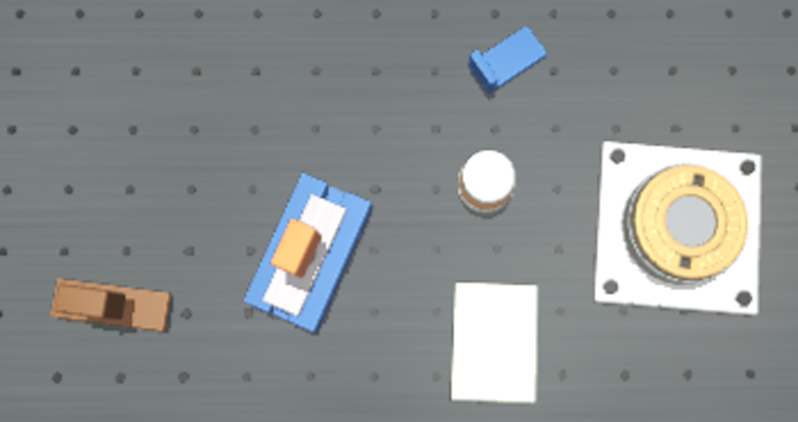

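View pics/c1.png

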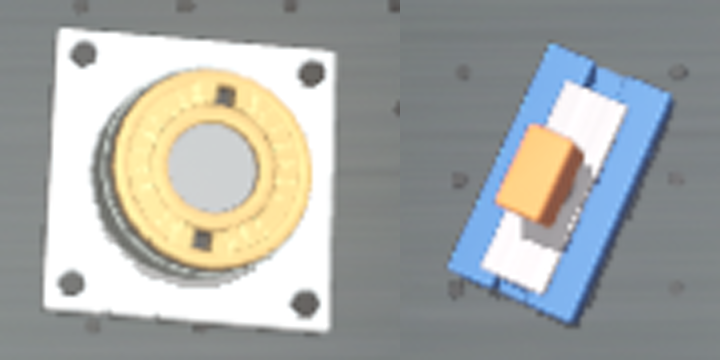

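View pics/c2.png

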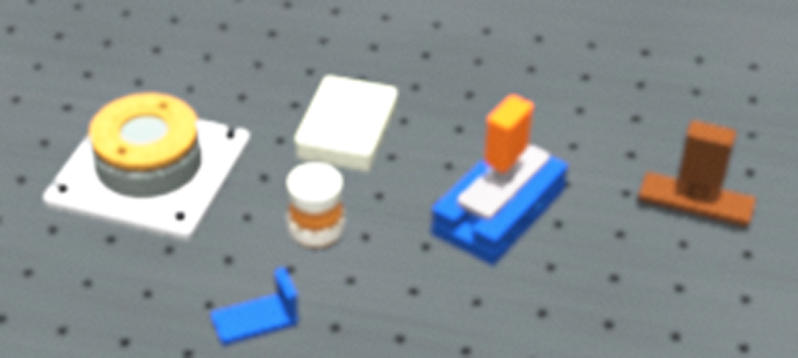

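Candidates in the top picture: the orange handle on the blue stand at about (220,243) and the brown look-alike at (137,268). The crop shows the orange one seated in the blue stand's groove, so I choose that one. The ring holes are at about (396,214) and (391,250). Next I turn these pixels into positions.

```bash
cat > h.py <<'E'
from cell import bot
import cv2,numpy as np
from scipy.spatial.transform import Rotation as R
def H(cam,z):  # world plane z -> pixel homography
    k=bot.calibration(cam);E=k["extrinsics"];K=k["mtx"]
    return K@np.stack([E[:3,0],E[:3,1],E[:3,2]*z+E[:3,3]],1)
def p2w(cam,uv,z):
    return cv2.perspectiveTransform(np.float64(uv).reshape(-1,1,2),np.linalg.inv(H(cam,z))).reshape(-1,2)
def proj(cam,P):
    k=bot.calibration(cam);E=k["extrinsics"];q=(np.atleast_2d(P)@E[:3,:3].T+E[:3,3])@k["mtx"].T
    return q[:,:2]/q[:,2:]
def ortho(im,cam,z,cx,cy,half=.08,n=480): # col=-y, row=-x
    s=2*half/n
    A=np.array([[0,-s,cx+half],[-s,0,cy+half],[0,0,1]])
    return cv2.warpPerspective(im,np.linalg.inv(np.eye(3))@(H(cam,z)@A),(n,n),flags=cv2.INTER_CUBIC|cv2.WARP_INVERSE_MAP),A
def quat(psi): # jaw (tool x) at world angle psi, fingers down
    x=np.array([np.cos(psi),np.sin(psi),0]);y=np.array([0,0,-1.])
    q=R.from_matrix(np.stack([x,y,np.cross(x,y)],1)).as_quat();return q[[3,0,1,2]]
E
python3 - <<'E'
from h import *
im=cv2.imread("pics/top0.png")
q=bot.read_tool_rot();M=R.from_quat(np.r_[q[1:],q[0]]).as_matrix();print(M.round(3).tolist())
def ang(m,cam,z,name):
    c,_=cv2.findContours(m.astype(np.uint8),0,1);c=max(c,key=cv2.contourArea)
    w=p2w(cam,c.reshape(-1,2).astype(float),z)
    (cx,cy),(a,b),t=cv2.minAreaRect(np.float32(w*1000));print(name,round(cx,1),round(cy,1),round(a,1),round(b,1),round(t,1))
hsv=cv2.cvtColor(im,cv2.COLOR_BGR2HSV)
h,s,v=[hsv[:,:,i].astype(int) for i in range(3)]
roi=np.zeros(h.shape,bool);roi[200:290,185:265]=1
ang(roi&(s>100)&(h>100)&(h<125)&(v>200),"top",.030,"stand bright (holes filled)")
ang(roi&(s>90)&(h<25)&(v>225),"top",.106,"handle top")
r2=np.zeros(h.shape,bool);r2[190:280,340:440]=1
ang(r2&(v>190),"top",.012,"foot")
# ortho views
a,A=ortho(im,"top",.052,*p2w("top",[[393,232]],.052)[0],half=.06)
b,B=ortho(im,"top",.038,*p2w("top",[[223,246]],.038)[0],half=.06)
c,C=ortho(im,"top",.106,*p2w("top",[[223,246]],.106)[0],half=.06)
print(A.tolist(),B.tolist(),C.tolist())
print(np.hstack([p2w("top",[[396,214],[391,250]],.052)]))
# dark holes in ring
g=cv2.cvtColor(a,cv2.COLOR_BGR2GRAY)
n,l,st,ce=cv2.connectedComponentsWithStats((g<125).astype(np.uint8))
for i in range(1,n):
    if 200<st[i,4]<4000: print(st[i].tolist(),(A@np.r_[ce[i],1])[:2].round(4))
for im2 in(a,b,c):
    for k in range(0,480,80): im2[k,:]=im2[:,k]=(0,0,0)
cv2.imwrite("pics/ortho.png",cv2.resize(np.hstack([a,b]),(800,400)))
E
```

```text
[[0.386, -0.0, 0.922], [-0.922, 0.0, 0.386], [-0.0, -1.0, -0.0]]
stand bright (holes filled) 500.6 138.3 34.5 108.8 66.6
handle top 502.2 150.9 18.0 34.3 66.4
foot 525.6 -146.8 130.4 129.7 85.0
[[0.0, -0.00025, 0.5844992107645086], [-0.00025, 0.0, -0.08663304636106045], [0.0, 0.0, 1.0]] [[0.0, -0.00025, 0.5622492879135905], [-0.00025, 0.0, 0.21128757708076304], [0.0, 0.0, 1.0]] [[0.0, -0.00025, 0.5564744403638447], [-0.00025, 0.0, 0.20303762219140623], [0.0, 0.0, 1.0]]
[[ 0.55633607 -0.15352731]
 [ 0.49313501 -0.14158445]]
[0, 17, 39, 39, 1068] [ 0.5758 -0.0915]
[402, 52, 41, 40, 1261] [ 0.5668 -0.1923]
[254, 94, 29, 34, 683] [ 0.5571 -0.1537]
[53, 159, 136, 250, 2019] [ 0.5098 -0.1091]
[30, 169, 137, 253, 2730] [ 0.5045 -0.1034]
[201, 346, 28, 32, 663] [ 0.4942 -0.1404]
[365, 455, 44, 25, 893] [ 0.4674 -0.1834]
```

View pics/ortho.png

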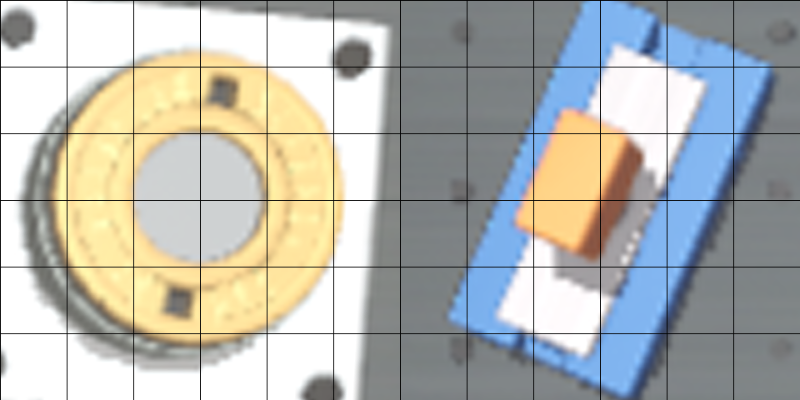

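Run:
```python
from h import *
for off in(0,-np.pi):
  for p,a in(((.502,.1507,.063),1.159),((.5257,-.1471,.085),1.363),((.5257,-.1471,.085),1.363-.85),((.5257,-.1471,.085),1.363+.1)):
    s=bot.solve_ik(p,quat(a+off));print(off,a,None if s is None else np.round(s,2))
P=(.502,.1507);psi=1.159
if bot.solve_ik((*P,.063),quat(psi-np.pi)) is None and 0: raise SystemExit
```

```text
0 1.159 [ 0.15  0.43 -0.46  0.68  0.    0.56]
0 1.363 [-0.41  0.43 -0.38  0.76  0.   -0.2 ]
0 0.513 [-0.41  0.43 -0.38  0.76  0.    0.65]
0 1.463 [-0.41  0.43 -0.38  0.76  0.   -0.3 ]
-3.141592653589793 1.159 [ 0.15  0.43 -0.46  0.68  0.   -2.58]
-3.141592653589793 1.363 [-0.41  0.43 -0.38  0.76  0.    2.94]
-3.141592653589793 0.513 [-0.41  0.43 -0.38  0.76  0.   -2.49]
-3.141592653589793 1.463 [-0.41  0.43 -0.38  0.76  0.    2.84]
```

Run:
```python
from h import *
P=(.502,.1507);q=quat(1.159)
bot.set_gripper(.7)
bot.move_pose((*P,.20),q)
bot.move_linear((*P,.064),speed=.12,until_force=8)
print(bot.read_position(),bot.read_ft_force())
bot.set_gripper(0,80)
print(bot.read_gripper_width(),bot.read_position(),bot.read_ft_force(),bot.read_moment())
bot.move_linear((*P,.16),speed=.08)
print(bot.read_gripper_width(),bot.read_ft_force(),bot.read_moment())
C=(.5257,-.1471)
bot.move_pose((*C,.16),quat(1.363))
bot.move_linear((*C,.105),speed=.08,until_force=6)
bot.wait(.3);print(bot.read_position(),bot.read_ft_force(),bot.read_moment(),bot.read_clock())
a=bot.camera("top")[:,:,::-1];b=bot.camera("scene")[:,:,::-1]
cv2.imwrite("pics/near.png",np.hstack([cv2.resize(a[180:280,340:440],(400,400),interpolation=2),cv2.resize(b[150:250,150:250],(400,400),interpolation=2)]))
```

```text
[0.50267548 0.15078997 0.06467339] [-0.68243347  0.12189163 -0.59054494]
0.21574449771109216 [0.50266019 0.15117759 0.06464794] [0.39576185 1.71726552 4.68867189] [ 0.33456157  0.10165071 -0.03437176]
0.21243841219391474 [-0.38877582  0.12482558 -1.95073575] [ 0.01817945 -0.03728058  0.02253077]
[ 0.52596046 -0.14724348  0.10540817] [-0.17548045  0.14006227 -2.61748782] [ 0.01286658  0.0586981  -0.00297069] 9.1
```

View pics/near.png

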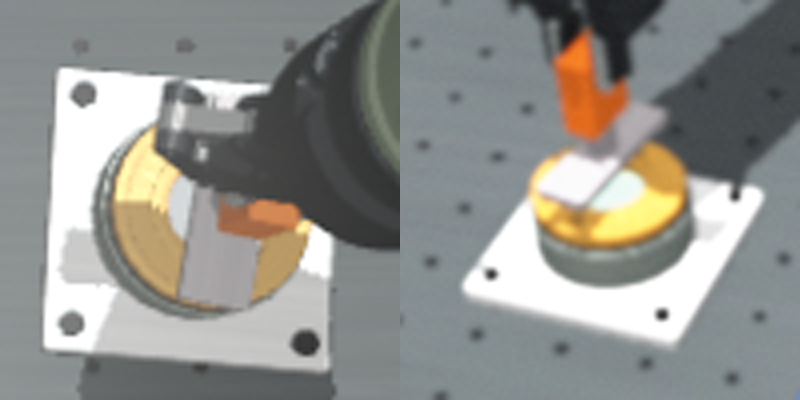

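The crop shows the spanner level in the jaws, about 10 mm above the ring. The plate end at crop (215,290) lies over the lower hole, so it looks lined up. Now I feel downwards.

Run:
```python
from h import *
C=(.5257,-.1471)
r=bot.move_linear((*C,.097),speed=.03,until_force=5)
print(r,bot.read_position())
r=bot.move_linear((*C,.0855),speed=.008,until_force=5)
print(r,bot.read_position(),bot.read_ft_force(),bot.read_moment(),bot.read_clock())
```

```text
False [ 0.52539033 -0.14695788  0.09661168]
True [ 0.52565299 -0.14708319  0.08638389] [0.30571467 0.63160289 5.05883575] [-0.01617544  0.02363699 -0.03453796] 10.8417
```

Run:
```python
from h import *
C=(.5257,-.1471,.0866);psi=1.363
for i in range(24):
    psi-=.04
    bot.move_linear(C,speed=.02,rotation=quat(psi))
    f=bot.read_ft_force();m=bot.read_moment();p=bot.read_position()
    print(round(1.363-psi,2),f.round(1),m.round(2),(p*1e3).round(1),round(bot.read_clock(),2))
    if abs(m[2])>.7 or np.hypot(*f[:2])>15: break
```

```text
0.04 [0.1 0.6 0.6] [0.05 0.01 0.01] [ 525.7 -147.1   86.5] 11.09
0.08 [ 0.2 -0.3  1.2] [ 0.15 -0.05  0.2 ] [ 525.7 -146.9   86.5] 11.34
0.12 [0.5 0.8 0.5] [ 0.35 -0.05  0.28] [ 525.7 -146.8   86.5] 11.59
0.16 [-0.4  2.   0.4] [ 0.41 -0.06  0.32] [ 525.7 -146.8   86.5] 11.84
0.2 [0.5 3.3 0.9] [ 0.54 -0.09  0.28] [ 525.7 -146.8   86.5] 12.09
0.24 [0.7 2.7 0.4] [ 0.7  -0.08  0.3 ] [ 525.7 -146.8   86.5] 12.34
0.28 [0.6 4.1 0.2] [ 0.84 -0.12  0.33] [ 525.7 -146.8   86.6] 12.59
0.32 [-0.5  4.2  0.2] [ 0.95 -0.1   0.28] [ 525.6 -146.8   86.5] 12.84
0.36 [ 0.6  3.7 -0. ] [ 1.08 -0.13  0.29] [ 525.7 -146.8   86.5] 13.09
0.4 [0.1 5.7 0.1] [ 1.2  -0.15  0.33] [ 525.6 -146.8   86.5] 13.34
0.44 [-0.2  5.4 -0.2] [ 1.29 -0.11  0.31] [ 525.7 -146.8   86.6] 13.59
0.48 [-0.5  3.7  0.8] [ 1.34 -0.09  0.3 ] [ 525.6 -146.8   86.5] 13.84
0.52 [-0.2  5.7  1.2] [ 1.38 -0.14  0.33] [ 525.7 -146.8   86.6] 14.09
0.56 [1.3 6.2 1.1] [ 1.37 -0.16  0.28] [ 525.6 -146.7   86.6] 14.34
0.6 [0.3 5.9 1.5] [ 1.33 -0.13  0.31] [ 525.6 -146.7   86.5] 14.59
0.64 [1.  5.7 1.1] [ 1.42 -0.15  0.31] [ 525.7 -146.6   86.6] 14.84
0.68 [0.7 5.7 0.8] [ 1.36 -0.1   0.59] [ 525.6 -146.6   86.5] 15.09
0.72 [0.7 4.9 1.1] [ 1.45 -0.1   0.89] [ 525.6 -146.5   86.6] 15.34
```

Run:
```python
from h import *
C=(.5257,-.1471,.0866);psi=1.363-.72
for i in range(10):
    psi+=.02
    bot.move_linear(C,speed=.02,rotation=quat(psi));bot.wait(.1)
    f=bot.read_ft_force();m=bot.read_moment()
    print(round(1.363-psi,2),f.round(1),m.round(2))
    if m[2]<.06: break
psi+=.03
bot.move_linear(C,speed=.02,rotation=quat(psi));bot.wait(.1)
print(bot.read_ft_force().round(1),bot.read_moment().round(2))
if abs(bot.read_moment()[2])<.15:
    print(bot.move_linear((*C[:2],.10),speed=.015,until_force=12),bot.read_position(),bot.read_ft_force(),bot.read_moment())
print(bot.read_clock())
```

```text
0.7 [0.4 5.2 1.2] [ 1.42 -0.05  0.72]
0.68 [-0.1  5.9  1.2] [ 1.45 -0.12  0.52]
0.66 [-0.4  6.1  0.8] [ 1.44 -0.12  0.3 ]
0.64 [1.3 5.8 1.4] [ 1.42 -0.16  0.17]
0.62 [-0.1  4.4  0.3] [ 1.18 -0.09  0.11]
0.6 [ 0.9  2.9 -0.3] [ 0.52 -0.07  0.  ]
[ 0.2  0.9 -2.2] [-0.03  0.06  0.04]
False [ 0.5255848  -0.14705869  0.09990819] [-0.95531586  0.53210308 -2.39755163] [0.02101673 0.01524684 0.05966764]
18.8333
```

Run:
```python
from h import *
bot.move_linear((.5257,-.1471,.16),speed=.12)
P=(.5027,.1510)
bot.move_pose((*P,.16),quat(1.159))
bot.move_linear((*P,.085),speed=.1,until_force=8);bot.wait(.2)
a=bot.camera("top")[:,:,::-1].copy();b=bot.camera("scene")[:,:,::-1]
cv2.imwrite("pics/top1.png",a)
o,A=ortho(a,"top",.052,.5257,-.1471,half=.06)
g=cv2.cvtColor(o,cv2.COLOR_BGR2GRAY)
n,l,st,ce=cv2.connectedComponentsWithStats((g<125).astype(np.uint8));Q=[]
for i in range(1,n):
    w=(A@np.r_[ce[i],1])[:2]
    if 300<st[i,4]<1500 and abs(np.hypot(w[0]-.5257,w[1]+.1471)-.0325)<.006: Q.append(w);print(w)
if len(Q)==2: d=Q[0]-Q[1];print("angle",np.arctan2(d[1],d[0]),"was -.208")
cv2.imwrite("pics/st.png",np.hstack([cv2.resize(a[195:295,180:280],(400,400),interpolation=2),cv2.resize(b[165:265,285:385],(400,400),interpolation=2)]))
print(bot.read_clock(),bot.read_ft_force(),bot.read_moment())
```

```text
[ 0.54841488 -0.16918609]
[ 0.5024     -0.12445155]
angle -0.7712905976010892 was -.208
21.8333 [ 0.96797046  0.20037345 -2.82329822] [ 0.02862687 -0.01109899  0.01036769]
```

View pics/st.png

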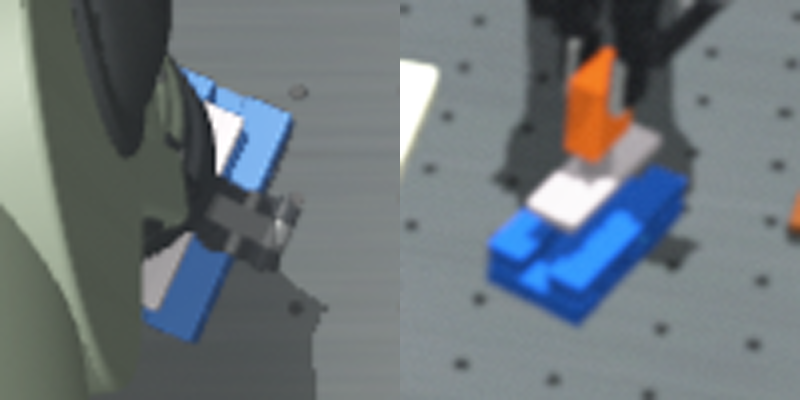

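The ring turned 0.563 rad between the two pictures. That fits a stop at 0.70 from a start of about 0.14, and the torque rise that I felt. The crop shows the spanner level and parallel over the groove, so I set it down.

Run:
```python
from h import *
P=(.5027,.1510)
print(bot.move_linear((*P,.069),speed=.05,until_force=6),bot.read_position())
print(bot.move_linear((*P,.0625),speed=.01,until_force=4),bot.read_position(),bot.read_ft_force(),bot.read_moment())
if bot.read_position()[2]<.067:
    bot.set_gripper(.5); z=bot.read_position()[2]
    bot.move_linear((*P,.10),speed=.05);bot.move_linear((*P,.2),speed=.15)
    bot.goto_joints([-1.308,0.326,-0.193,1.052,0,1.437])
a=bot.camera("top")[:,:,::-1];b=bot.camera("scene")[:,:,::-1]
cv2.imwrite("pics/end.png",np.hstack([cv2.resize(a[195:295,180:280],(400,400),interpolation=2),cv2.resize(b[165:265,285:385],(400,400),interpolation=2)]))
for t in("bracket","kit_box","jar"): print(t,[np.round(d["bbox"]).tolist() for d in bot.search_frame("top",t)][:1])
print(bot.read_clock(),bot.read_gripper_width())
```

```text
False [0.502192   0.15090505 0.0684365 ]
True [0.50286919 0.15109635 0.06461504] [-0.29953811  0.20279549  4.97801418] [0.03855359 0.04575321 0.05946256]
bracket [[294.0, 149.0, 36.0, 25.0]]
kit_box [[288.0, 261.0, 38.0, 53.0]]
jar [[292.0, 201.0, 22.0, 28.0]]
27.6417 0.5013736786194223
```

View pics/end.png

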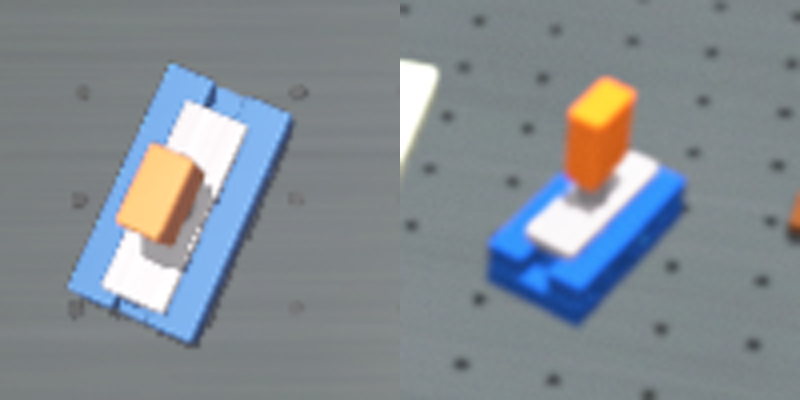

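The end picture shows the spanner standing upright in the groove with its plate flat on the stand. The bystanders are where they were, to within detector noise, so I hand the job in.

```bash
python3 -c "
from cell import bot
print(bot.close_job())"
```

```text
the job is handed in; nothing more can be done
None
```

The job is done and handed in: the lock ring is against its stop and the spanner is back upright in the blue stand, released. It took about 28 s of the 72 s allowed.

- **Seating:** both prongs went in on the first descent. Contact came at about 5 N at the height for full depth, with almost no tilting moment.
- **Turning:** the ring turned clockwise at a steady 0.3 N m, then the torque climbed to 0.89 N m and I stopped there. That is about 27 N at most on one prong. The sideways force stayed near 6 N.
- **Stop check:** the pictures show the holes turned 0.563 rad. That fits a stop at 0.70 with a start of about 0.14, but the ring's joint value itself could not be read.
- **Put back:** the spanner came to rest at the height it was picked from, and the last picture shows it upright in the groove.
- **Other things:** the bracket, box and jar look unmoved, to within a few pixels of detector noise. I did not check the brown look-alike's position afterwards; the arm was never sent to it.

No check failed or disagreed.

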